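Clamp the sample with the knurled contact screw

ROBOT

A 7-joint arm with a two-finger parallel gripper is mounted at the origin on a cart in front of the work surface, level with it; the furniture and walls round the work are solid. World frame = base frame: x ahead of the robot, y to its left, z up, the work surface at z = 0. Lengths are in mm, angles in rad, forces in N, time in s.
With the tool pointing down it reaches from about 400 to 875 mm from the base axis. Payload 19.3 kg.
Tool frame: the origin (TCP) lies at the very end of the fingers, on their centre line; the grasp point (between the pads) lies 19 mm behind it (grip_point_offset is the z of the grasp point in the tool frame, in mm); z points along the fingers, x is the direction in which the jaws open and shut, and the axes are right-handed (so a half turn about z gives the same grasp; the last joint's range is limited). The gripper opens to 85 mm and grips with 20 to 120 N. Pads are 22 mm wide; open, the fingers measure 114 mm over their backs; the gripper's body (76 mm by 85 mm) begins 54 mm behind the grasp point. The pads swing forward as they close: fully open they stand 13 mm farther back than shut.
Start: joints at [-1.315, 0.521, -0.036, 1.599, 0.021, 1.021, -0.113], TCP at [200.06, 592.107, 231.291] pointing down, gripper open.
Joint ranges: [-2.91, 2.91], [-0.3, 2.13], [-1.5, 1.42], [0.17, 2.43], [-1.26, 4.41], [0.16, 1.93], [-2.52, 2.52]. Speed limits (rad/s): [1.89, 1.89, 2.39, 2.39, 3.01, 3.01, 3.01].

INTERFACE

Orientations are given as a 3x3 rotation matrix whose columns are the frame's x, y, z axes.
In Python, from workcell import movep, movel, goto_joints, open_gripper, clamp, wait, inverse_kinematics, read_state, camera, PlanningError, finish_job, grip_point_offset gives the robot as it stands. Calls block until the motion is done:
- movep(position, orientation): joint-space move of the TCP to a pose.
- movel(position, frame=None, max_speed=150, guard=None): straight line of the TCP; frame=None keeps the orientation; max_speed is the mean speed in mm/s. With guard (N) it stops when the force on the tool has changed by that much, and returns True; else False.
- goto_joints(angles): joint-space move.
- open_gripper() and clamp(): open the fingers fully, or close them until they stop; the grip force is fixed at half the most.
- wait(seconds).
- inverse_kinematics(position, orientation): joint angles nearest the present ones, or None.
- read_state(): the state.
- camera(name): name is "scene" or "top" or "wrist"; returns a dict with "image" (400x640x3 uint8, blue, green, red), "range_z" (400x640 float32, mm along the optical axis (not along the pixel's ray), 0 where there is no reading), "fx", "fy", "cx", "cy" (pixels), "dist_coeffs" ([k1, k2, p1, p2, k3] as OpenCV has them; the pictures are not rectified), "cam_to_world" (4x4, takes a point from camera to world coordinates). Camera axes: x right, y up, looking along -z (the intrinsics and any distortion apply to the point x, -y, -z); pixel columns grow to the right and rows downward; lengths in mm; the calibration is good to about 2 mm. A picture is of the moment at which its call begins.
A pose or a line that the arm cannot do raises PlanningError and nothing moves.
- finish_job(): hands the job in, once; it reports no verdict.
The state is a dict: "time": time; "qpos": joint angles; "qvel": joint speeds; "joint_efforts": joint torques, N m; "eef_pos": TCP position; "tool_rot": TCP orientation; "ft_force": force on the tool from outside, world axes, zero at the start; "torque": the same for the moment, N m; "finger_gap": finger opening in mm.
Only numpy, scipy, OpenCV 4.12 (cv2) and the standard library are available. Lean on these libraries where they do the work, as an engineer would, in place of code of your own. Each camera call takes 0.05 s, during which the arm holds its last target. There are 200 camera calls.

TASK

Push the little sample stage by its upright tab fully home against its end stop under the bridge. Then turn the knurled thumbscrew on top of the bridge clockwise, re-gripping as needed, until its foot seats on the white sample disc: stop as soon as you clearly feel the resistance rise, so that the sample is firmly clamped but not crushed, and let go. Leave the things standing around where they are.

Things in the scene. Friction and masses are not known exactly. Their poses are not given: they have to be found in the camera images.
- base: Grey base of the clamp, 170 x 70 mm, fixed to the worktop, top face 9 to 14 mm above it, with two steel guide rails along its length (up to 23 mm above the worktop) and a steel end stop. Origin on the screw's axis near the worktop. Its x axis points along the guide toward the end stop (the way the stage is pushed home), its z axis up.
- stage (a joint): Travel of the aluminium sample stage, which carries a white sample disc 49 mm across, in m: 0 is fully home against the end stop (sample centred under the screw), up to 0.055 pulled out along the base's -x. It slides with about 2 N of friction and stays where it is left.
- stage_tab (a point): Top edge, mid-width, of the outer face (base's -x side) of the stage's upright tab: a flat aluminium plate 44 mm wide, 10 mm thick, its top 46 to 51 mm and its lower edge 12 to 17 mm above the worktop. It moves with the stage. With the stage home this face is 80 mm from the screw's axis.
- bridge: Fixed aluminium bridge over the stage, 106 mm across (its y axis) and 30 mm along the guide, the crossbar's top 62 mm above the worktop with bolt heads to 65 mm. Origin on the worktop on the screw's axis, axes parallel to those of the base.
- screw_head (a point): Centre of the thumbscrew's knurled steel head, an upright cylinder 44 mm across, rough to the grip, 24 mm high (12 mm above and below this point) over the bridge. It starts about 91 mm above the worktop; turning clockwise (seen from above) lowers it 2.5 mm per radian. Free turning takes 0.08 N m plus 0.05 N m per rad/s; once it stops, its friction may hold up to 0.08 N m either way.
- spindle: Threaded part of the thumbscrew with its foot, 24 mm across; origin under the foot's centre. The unknown gap under the foot closes after 0.7 to 2.8 rad, so the seat must be felt: from there the torque rises about 0.04 N m per 0.1 rad. About 0.1 N m more than when free is a good seat, 0.3 N m more crushes the sample. It keeps its seat when let go.
- weight: Bystander: small loose brass weight with a knob, 25 mm across and 34 mm high, origin under its centre. Leave it alone.
- reel: Bystander: small loose reel, 56 mm across and 36 mm high, standing, origin under its centre. Leave it alone.
- tape: Bystander: loose roll of tape, 58 mm across and 19 mm high, lying flat, origin under its centre. Leave it alone.

How it is judged (in metres and radians):
On the way:
1. the stage is fully home (within 2 mm of its stop) while the screw is still clear of the sample (value of joint stage below 0.002 m and contact force between spindle and base below 1 N), for 0.1 s.
At the end, for the whole second after the job is handed in: The stage is within 2 mm of its end stop and the screw's foot presses on the sample with more than 12 N (0.03 N m on the screw beyond free turning) and stays so (value of joint stage below 0.002 m and contact force between spindle and base above 12 N); the robot touches nothing.
It fails at once if the sample is crushed: the screw presses on it with more than 120 N (some 0.3 N m on the screw beyond free turning) (contact force between spindle and base above 120 N).
It fails at once if a bystander (weight, reel or tape) is moved by more than 15 mm (distance of any of weight, reel, tape from where it was at the start of the episode above 0.015 m).
It also fails if it takes over 67 s, if anything falls off the work surface, if the arm or the gripper's body presses on something with over 40 N, if the wrist force passes 120 N, or if a joint passes its speed limit or range.

## Working session

There is one attempt and no reset: what is moved stays moved. The work goes in short steps, each a Python script; the robot and the scene stay as the last script left them, time stands still between calls to the robot, and variables do not carry over. Pictures are saved under pics/ and viewed, about 8 in all and at most 12, crops included, and the job is handed in when it is done.

```bash
mkdir -p pics; ls; cat > h.py <<'E'
import numpy as np, cv2, pickle
from workcell import *
def snap(name, f):
    c=camera(name); pickle.dump(c,open(f'pics/{f}.pkl','wb')); cv2.imwrite(f'pics/{f}.png',c['image']); return c
def w(c,u,v,r=1):
    z=c['range_z'][v-r:v+r+1,u-r:u+r+1]; z=np.median(z[z>0])
    K=np.array([[c['fx'],0,c['cx']],[0,c['fy'],c['cy']],[0,0,1]])
    x,y=cv2.undistortPoints(np.array([[[u,v]]],float),K,np.array(c['dist_coeffs'],float))[0,0]
    return (np.array(c['cam_to_world'])@[x*z,-y*z,-z,1])[:3]
def cloud(c):
    K=np.array([[c['fx'],0,c['cx']],[0,c['fy'],c['cy']],[0,0,1]])
    v,u=np.mgrid[:400,:640]; p=cv2.undistortPoints(np.stack([u,v],-1).reshape(-1,1,2).astype(float),K,np.array(c['dist_coeffs'],float)).reshape(400,640,2)
    z=c['range_z']; P=np.stack([p[...,0]*z,-p[...,1]*z,-z],-1); M=np.array(c['cam_to_world'])
    P=P@M[:3,:3].T+M[:3,3]; P[z<=0]=np.nan; return P
E
python3 - <<'E'
from h import *
for n in('scene','top'): c=snap(n,n+'0'); print(np.round(c['cam_to_world'],2))
s=read_state();print(s['time'],s['tool_rot'],s['ft_force'])
print(grip_point_offset)
a=cv2.imread('pics/scene0.png');b=cv2.imread('pics/top0.png')
E
```

```text
pics
[[-9.3000e-01  2.5000e-01 -2.8000e-01  3.2477e+02]
 [-3.8000e-01 -6.6000e-01  6.5000e-01  9.1841e+02]
 [-2.0000e-02  7.1000e-01  7.0000e-01  6.9521e+02]
 [ 0.0000e+00  0.0000e+00  0.0000e+00  1.0000e+00]]
[[ 1.0000e-02  1.0000e+00 -8.0000e-02  5.0511e+02]
 [-1.0000e+00  1.0000e-02  0.0000e+00  3.3803e+02]
 [ 0.0000e+00  8.0000e-02  1.0000e+00  9.2053e+02]
 [ 0.0000e+00  0.0000e+00  0.0000e+00  1.0000e+00]]
0.1 [[ 3.20075226e-01  9.47392100e-01 -2.42636732e-04]
 [ 9.47391602e-01 -3.20075308e-01 -9.74173801e-04]
 [-1.00058659e-03  8.19368971e-05 -9.99999496e-01]] [-0.45982461 -0.62127602  0.01439474]
-18.700000000000003
```

View pics/top0.png

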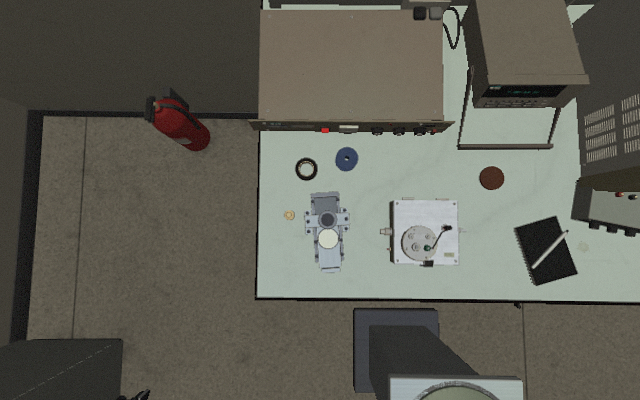

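View pics/scene0.png

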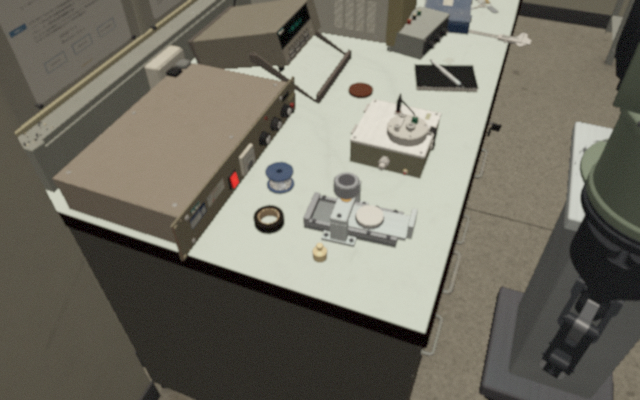

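Top view: screw head at about (327,220), sample (329,239), tab end (330,268), weight (289,215), tape (306,169) and reel (346,159). The base's +x points up in the image, roughly world +x. Next I'll measure with the depth clouds.

```bash
python3 - <<'E'
from h import *
for n in('top','scene'):
    c=pickle.load(open(f'pics/{n}0.pkl','rb')); P=cloud(c)
    if n=='top':
        for uv in[(327,220),(329,239),(289,215),(306,160),(346,152),(280,280),(330,268),(400,265)]: print(uv,w(c,*uv).round(1))
        h0=w(c,327,220)
    d=np.hypot(P[...,0]-h0[0],P[...,1]-h0[1])
    m=(d<40)&(P[...,2]>85)&(P[...,2]<115)
    Q=P[m]; print(n,'z hist',np.percentile(Q[:,2],[5,50,95]))
    t=Q[Q[:,2]>np.median(Q[:,2])-4]; (x,y),r=cv2.minEnclosingCircle(t[:,:2].astype(np.float32)); print('head',x,y,r,t.mean(0),len(t))
    # base footprint
    m=(d<140)&(P[...,2]>6)&(P[...,2]<30)&(abs(P[...,1]-h0[1])<48)
    Q=P[m]; R=cv2.minAreaRect(Q[:,:2].astype(np.float32)); print('base',R)
    m=(d>60)&(d<160)&(P[...,2]>38)&(P[...,2]<58)&(abs(P[...,1]-h0[1])<45)&(P[...,0]<h0[0])
    Q=P[m]; print('tab',len(Q), Q.mean(0) if len(Q) else '', cv2.minAreaRect(Q[:,:2].astype(np.float32)) if len(Q)>3 else '')
    m=(d<70)&(P[...,2]>52)&(P[...,2]<70)&(abs(P[...,0]-h0[0])<40); Q=P[m]; print('bridge',cv2.minAreaRect(Q[:,:2].astype(np.float32)))
a=cv2.imread('pics/top0.png')[140:300,250:410]; b=cv2.imread('pics/scene0.png')[150:270,240:440]
cv2.imwrite('pics/crop.png',np.vstack([cv2.resize(a,(480,480),interpolation=2)[:,:480],]))
E
```

```text
(327, 220) [525.5 317.8 106.9]
(329, 239) [481.4 310.9  34.1]
(289, 215) [538.8 408.6  34.8]
(306, 160) [677.5 369.1  20.2]
(346, 152) [695.  270.2  36.5]
(280, 280) [3.782e+02 4.314e+02 2.000e-01]
(330, 268) [413.6 308.6  48.9]
(400, 265) [417.5 132.4   1. ]
top z hist [103.66375347 106.22666654 108.46338173]
head 527.8488159179688 316.621826171875 21.755172729492188 [527.46743407 317.04717373 106.17789983] 290
base ((537.8788452148438, 317.8882751464844), (249.96356201171875, 95.37954711914062), 0.3327200412750244)
tab 87 [410.07554232 307.45236815  48.81471625] ((409.36993408203125, 307.2532958984375), (10.237048149108887, 41.177093505859375), 4.6492414474487305)
bridge ((527.7284545898438, 316.6075439453125), (29.846101760864258, 105.83592987060547), 4.810500621795654)
scene z hist [ 87.5229111  104.28068505 107.08412793]
head 529.5797119140625 317.81231689453125 22.8048038482666 [528.49878045 320.19527314 104.85461454] 392
base ((534.089111328125, 318.191650390625), (259.13690185546875, 94.87806701660156), 0.047786492854356766)
tab 136 [410.62621477 311.5735093   47.54847878] ((411.0801696777344, 308.23712158203125), (10.064541816711426, 44.2928352355957), 4.700680255889893)
bridge ((529.0731811523438, 319.0500793457031), (29.995361328125, 106.66349029541016), 4.591488838195801)
```

View pics/crop.png

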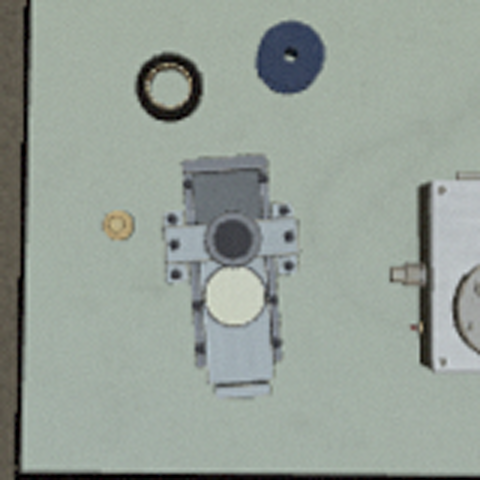

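Two cameras agree within about 2 mm: head at about (528.4,317.6), yaw about 4.7°, and tab top centre at (410.2,307.9). That puts the stage about 43 mm out. Next I push it with closed fingers.

```bash
cat >> h.py <<'E'
YAW=np.radians(4.7); H=np.array([528.4,317.6])
ex=np.array([np.cos(YAW),np.sin(YAW)]); ey=np.array([-ex[1],ex[0]])
def R(y): c,s=np.cos(y),np.sin(y); return np.array([[c,s,0],[s,-c,0],[0,0,-1.]])
def B(x,y,z): return np.r_[H+x*ex+y*ey,z]
def st(msg=''):
    s=read_state(); p=s['eef_pos'][:2]-H
    print(msg,'t%.2f'%s['time'],'base xy',np.round([p@ex,p@ey],1),'z%.1f'%s['eef_pos'][2],'F',np.round(s['ft_force'],1),'T',np.round(s['torque'],3),'gap%.1f'%s['finger_gap'],'j7 %.2f'%s['qpos'][6]); return s
E
python3 - <<'E'
from h import *
clamp()
movep(B(-165,0,150),R(YAW+np.pi/2)); st('above')
movel(B(-165,0,28),max_speed=120); st('down')
print(movel(B(-105,0,28),max_speed=60,guard=12)); st()
print(movel(B(-86,0,28),max_speed=20,guard=12)); st('pushed')
snap('top','top1')
c=pickle.load(open('pics/top1.pkl','rb'));P=cloud(c)
E
```

```text
above t2.15 base xy [-165.     1.2] z150.2 F [0.2 1.  0.4] T [ 0.006  0.02  -0.04 ] gap0.2 j7 0.78
down t3.32 base xy [-164.7    0.3] z28.5 F [0.4 0.  0.1] T [0.056 0.014 0.009] gap-0.0 j7 0.75
False
 t4.47 base xy [-1.051e+02 -1.000e-01] z28.0 F [-0.1 -0.   0.4] T [ 0.007  0.039 -0.002] gap-0.4 j7 0.82
True
pushed t5.18 base xy [-91.   -0.2] z27.6 F [-0.4  0.2 -0.3] T [-0.01   0.01   0.029] gap0.0 j7 0.84
```

```bash
python3 - <<'E'
from h import *
print(movel(B(-84,0,28),max_speed=20,guard=25)); st('push2')
movel(B(-120,0,28)); movel(B(-120,0,130)); open_gripper(); 
# candidate screw starting poses
for y in np.arange(-3.1,3.2,0.4):
    q=inverse_kinematics(B(0,0,70),R(y)); print(round(y,2), None if q is None else np.round(q,2))
c=snap('top','top2');P=cloud(c)
p=P[...,:2]-H; X=p@ex; Y=p@ey; m=(X<-60)&(X>-140)&(abs(Y)<18)&(P[...,2]>40)&(P[...,2]<56)
print('tab X',np.percentile(X[m],[5,50,95]),m.sum())
cv2.imwrite('pics/t2.png',cv2.resize(c['image'][140:300,250:410],(480,480),interpolation=2))
E
```

```text
True
push2 t5.50 base xy [-91.1  -0.4] z27.0 F [ 0.8  1.  -0.6] T [-0.004 -0.035  0.027] gap0.1 j7 0.84
-3.1 [-0.33  0.75 -0.46  1.72  0.44  0.78  2.18]
-2.7 [-0.25  0.77 -0.58  1.72  0.55  0.82  2.49]
-2.3 [-1.29  1.16  1.22  1.77 -1.21  1.17 -1.97]
-1.9 [-1.29  1.16  1.22  1.77 -1.21  1.17 -1.57]
-1.5 [-1.29  1.16  1.22  1.77 -1.21  1.17 -1.17]
-1.1 [-1.03  0.81  0.61  1.76 -0.64  0.77 -1.19]
-0.7 [-0.97  0.78  0.5   1.76 -0.53  0.74 -0.88]
-0.3 [-0.9   0.76  0.41  1.76 -0.43  0.72 -0.57]
0.1 [-0.84  0.74  0.3   1.75 -0.32  0.7  -0.27]
0.5 [-0.77  0.72  0.2   1.75 -0.2   0.69  0.04]
0.9 [-0.71  0.72  0.1   1.74 -0.11  0.69  0.35]
1.3 [-0.65  0.71  0.01  1.74 -0.01  0.69  0.67]
1.7 [-0.58  0.71 -0.08  1.74  0.08  0.7   0.99]
2.1 [-0.52  0.71 -0.18  1.73  0.18  0.71  1.31]
2.5 [-0.45  0.72 -0.28  1.73  0.27  0.73  1.63]
2.9 [-0.38  0.73 -0.38  1.72  0.37  0.76  1.95]
tab X [-79.22605884 -74.59697556 -70.68925094] 34
```

View pics/t2.png

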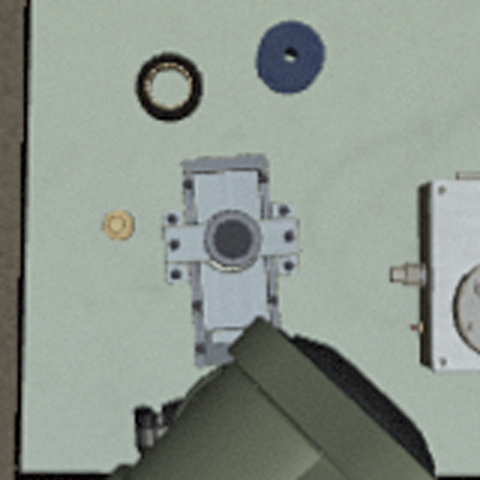

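Stage is home: the tab's outer face is about 80 mm from the axis, and the sample is under the head. Nothing else has moved. Now I grip the screw head.

```bash
cat >> h.py <<'E'
def meas(n=10):
    a=[]
    for _ in range(n):
        s=read_state(); a.append(np.r_[s['ft_force'],s['torque']]); wait(0.02)
    return np.mean(a,0),np.std(a,0)
E
python3 - <<'E'
from h import *
movep(B(-60,0,140),R(1.3)); movep(B(0,0,140),R(1.3))
q0=inverse_kinematics(B(0,0,70),R(1.3)); q1=inverse_kinematics(B(0,0,60),R(1.3)); print(np.round(q0,3),np.round(q1,3))
q=np.array(read_state()['qpos']); q[6]=2.3; goto_joints(q); st('turned')
print(movel(B(0,0,70),max_speed=100,guard=15)); st('down')
b,sd=meas(); print('base',b.round(3),sd.round(3))
clamp(); st('clamped'); m,sd=meas(); print((m-b).round(3))
np.savez('g.npz',q0=q0,q1=q1,b=b)
cv2.imwrite('pics/g.png',snap('scene','s3')['image'][130:290,230:450].repeat(3,0).repeat(3,1))
E
```

```text
[-0.645  0.71   0.011  1.74  -0.012  0.691  0.673] [-0.645  0.725  0.011  1.744 -0.011  0.673  0.672]
turned t9.71 base xy [-0.6 -0.1] z139.5 F [0.4 0.3 0.2] T [0.013 0.04  0.007] gap85.5 j7 2.30
False
down t10.55 base xy [0.3 0.1] z70.5 F [-0.1  0.  -0. ] T [ 0.015 -0.007 -0.005] gap85.2 j7 2.30
base [ 0.213  0.208 -0.182 -0.006  0.004 -0.001] [0.346 0.374 0.423 0.02  0.024 0.025]
clamped t11.19 base xy [ 0.5 -0. ] z70.5 F [ 0.8 -1.5  5.1] T [-0.278 -0.007 -0.013] gap42.8 j7 2.30
[ 0.241 -1.575  6.046 -0.276 -0.073  0.023]
```

View pics/g.png

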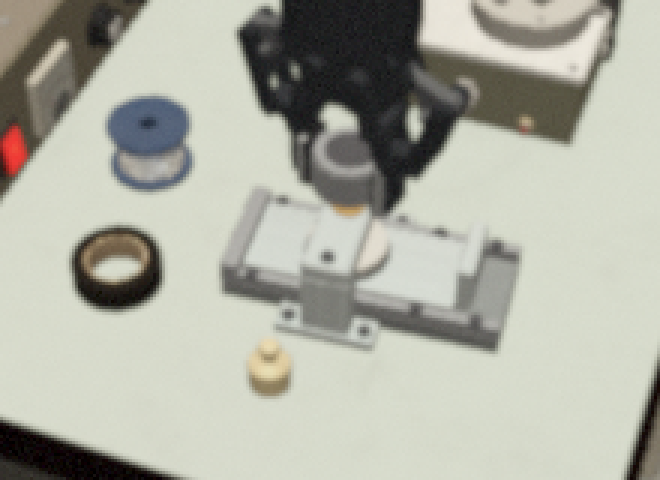

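```bash
cat >> h.py <<'E'
def turn(a,g):
    q=g['q0']+(g['q1']-g['q0'])*(2.5*a/10); q[6]=2.3-a; goto_joints(q)
    m,_=meas(8); m=m-g['b']; s=read_state()
    print('a%.2f t%.1f F'%(a,s['time']),m[:3].round(1),'T',m[3:].round(3),'j7 %.3f z%.1f gap%.1f'%(s['qpos'][6],s['eef_pos'][2],s['finger_gap'])); return m[5]
E
python3 - <<'E'
from h import *
g=dict(np.load('g.npz'))
for a in np.arange(0.1,0.75,0.1):
    T=turn(a,g)
    if abs(T)>0.2: break
E
```

```text
a0.10 t11.8 F [ 0.7 -1.4  5.8] T [-0.266 -0.222 -0.112] j7 2.200 z70.3 gap42.4
a0.20 t12.2 F [ 1.6 -1.4  5.6] T [-0.299 -0.353 -0.108] j7 2.100 z70.0 gap42.7
a0.30 t12.6 F [ 2.6 -1.9  5.4] T [-0.39  -0.595 -0.099] j7 2.001 z69.8 gap42.7
a0.40 t12.9 F [ 3.5 -2.5  5.2] T [-0.474 -0.735 -0.095] j7 1.901 z69.5 gap42.4
a0.50 t13.3 F [ 3.8 -2.8  5.3] T [-0.534 -0.842 -0.08 ] j7 1.801 z69.3 gap42.2
a0.60 t13.7 F [ 4.4 -2.9  5. ] T [-0.613 -0.953 -0.106] j7 1.701 z69.0 gap42.7
a0.70 t14.1 F [ 4.4 -3.   5.2] T [-0.726 -1.032 -0.084] j7 1.601 z68.8 gap42.5
```

Free torque reads about 0.095 N m and is steady. I keep turning, stopping early when it rises.

```bash
python3 - <<'E'
from h import *
g=dict(np.load('g.npz'))
for a in np.arange(0.8,3.3,0.1):
    T=turn(a,g)
    if T<-0.16: break
E
```

```text
a0.80 t14.5 F [ 4.8 -3.6  4.7] T [-0.831 -1.133 -0.1  ] j7 1.501 z68.5 gap42.9
a0.90 t14.9 F [ 5.4 -4.4  4.9] T [-0.959 -1.161 -0.084] j7 1.401 z68.3 gap42.7
a1.00 t15.2 F [ 5.8 -5.3  5.1] T [-1.045 -1.212 -0.095] j7 1.301 z68.0 gap42.9
a1.10 t15.6 F [ 5.4 -5.6  5.3] T [-1.195 -1.225 -0.087] j7 1.201 z67.8 gap42.5
a1.20 t16.0 F [ 5.4 -6.   5.6] T [-1.318 -1.241 -0.09 ] j7 1.101 z67.5 gap43.0
a1.30 t16.4 F [ 5.5 -6.4  5.9] T [-1.452 -1.212 -0.093] j7 1.001 z67.3 gap42.9
a1.40 t16.8 F [ 5.5 -7.3  6.2] T [-1.577 -1.196 -0.091] j7 0.901 z67.0 gap42.5
a1.50 t17.2 F [ 5.5 -7.8  7. ] T [-1.7   -1.135 -0.1  ] j7 0.801 z66.8 gap42.8
a1.60 t17.5 F [ 4.6 -9.1  9.4] T [-1.865 -0.973 -0.093] j7 0.701 z66.6 gap42.5
a1.70 t17.9 F [ 3.8 -9.9 10.8] T [-2.069 -0.809 -0.031] j7 0.601 z66.5 gap42.5
a1.80 t18.3 F [  2.6 -10.7  13.8] T [-2.294 -0.604  0.056] j7 0.501 z66.3 gap42.7
a1.90 t18.7 F [  2.3 -11.6  16.3] T [-2.467 -0.407  0.05 ] j7 0.401 z66.2 gap42.9
a2.00 t19.1 F [  1.  -12.1  18.7] T [-2.633 -0.177  0.   ] j7 0.301 z66.0 gap42.4
a2.10 t19.5 F [ -0.  -13.2  21. ] T [-2.782  0.069  0.009] j7 0.201 z65.9 gap42.6
a2.20 t19.8 F [ -1.  -14.1  23.7] T [-2.961  0.31   0.172] j7 0.102 z65.8 gap42.6
a2.30 t20.2 F [ -2.5 -14.8  26.5] T [-3.099  0.569  0.111] j7 0.001 z65.6 gap42.7
a2.40 t20.6 F [ -3.6 -15.5  28.7] T [-3.181  0.852 -0.276] j7 -0.099 z65.5 gap43.0
```

From a≈1.6 rad the vertical force rises: the fingertips are touching the bridge and bolt heads at TCP z≈66.5, which corrupts the torque reading. I'll let go and re-grip higher, correcting the centre by about 1 mm (the lateral forces suggest the head is at lower y).

```bash
sed -i 's/H=np.array(\[528.4,317.6\])/H=np.array([528.2,316.7])/' h.py; python3 - <<'E'
from h import *
open_gripper(); st('open')
movel(B(0,0,130)); st('up')
c=snap('wrist','w4'); P=cloud(c); d=np.hypot(*(np.moveaxis(P[...,:2],-1,0)-H[:,None,None]))
m=(d<32)&(P[...,2]>88)&(P[...,2]<112); Q=P[m]
print('headtop z',np.median(Q[:,2]),cv2.minEnclosingCircle(Q[:,:2].astype(np.float32)),len(Q))
cv2.imwrite('pics/w4s.png',c['image'])
E
```

```text
open t21.11 base xy [0.2 1. ] z63.9 F [ 0.4 -0.3  1.2] T [ 0.01  -0.036 -0.003] gap85.5 j7 -0.10
up t21.70 base xy [-0.3 -0.1] z129.5 F [-0.2 -0.6 -0.4] T [-0.052 -0.023 -0.011] gap85.2 j7 -0.10
headtop z 98.6590421808551 ((528.5341796875, 315.5802307128906), 22.436738967895508) 3569
```

View pics/w4s.png

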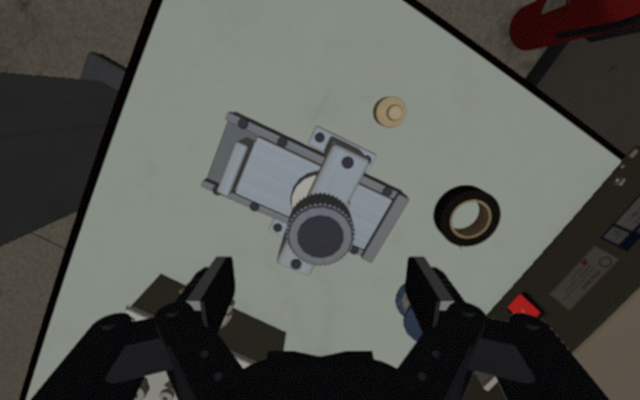

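The wrist view shows the head at (320,235), clear, with top z≈98.7 and centre (528.5,315.6). That supports the y correction. Re-gripping at TCP z=73.

```bash
sed -i 's/H=np.array(\[528.2,316.7\])/H=np.array([528.4,316.3])/; s/q\[6\]=2.3-a/q[6]=float(g["j0"])-a/' h.py; python3 - <<'E'
from h import *
movep(B(0,0,130),R(1.3))
q0=inverse_kinematics(B(0,0,73),R(1.3)); q1=inverse_kinematics(B(0,0,63),R(1.3))
q=np.array(read_state()['qpos']); q[6]=1.2; goto_joints(q)
print(movel(B(0,0,73),max_speed=100,guard=15)); st('down')
b,_=meas(); clamp(); st('clamped')
g=dict(q0=q0,q1=q1,b=b,j0=1.2); np.savez('g.npz',**g)
for a in np.arange(0.,0.55,0.05):
    T=turn(a,g)
    if T<-0.16: break
E
```

```text
False
down t23.84 base xy [0.2 0.1] z73.3 F [-0.3 -0.   0.3] T [-0.054 -0.032  0.018] gap85.4 j7 1.18
clamped t24.48 base xy [ 0.2 -0.2] z73.5 F [-0.8 -2.5  8.6] T [-0.623  0.347 -0.016] gap42.7 j7 1.18
a0.00 t24.9 F [-1.7 -2.4  8.4] T [-0.613  0.371 -0.279] j7 1.200 z73.6 gap42.6
```

```bash
cat >> h.py <<'E'
def step(a,g,n=12):
    q=g['q0']+(g['q1']-g['q0'])*(2.5*a/10); q[6]=float(g['j0'])-a
    t0=read_state()['time']; goto_joints(q); L=[]
    for _ in range(n):
        s=read_state(); L.append((s['torque'][2]-g['b'][5],s['qpos'][6],s['joint_efforts'][6],s['qvel'][6])); wait(0.01)
    L=np.array(L); print('a%.2f dt%.2f'%(a,s['time']-t0),'T',L[::2,0].round(2),'mean %.3f'%L[:,0].mean(),'j7',L[[0,-1],1].round(4),'eff',L[[0,n//2,-1],2].round(2),'F',np.round(s['ft_force'],1)); return L[:,0].mean()
E
python3 - <<'E'
from h import *
g=dict(np.load('g.npz')); s=st(); r=np.array(s['tool_rot']); print('yaw',np.arctan2(r[1,0],r[0,0]),s['joint_efforts'])
m,_=meas(15); print((m-g['b']).round(3))
for a in(0.02,0.04,0.06): step(a,g)
s=st(); r=np.array(s['tool_rot']); print('yaw',np.arctan2(r[1,0],r[0,0]))
E
```

```text
t24.87 base xy [ 0.2 -0.2] z73.6 F [-2.1 -2.9  9.3] T [-0.6    0.357 -0.253] gap42.6 j7 1.20
yaw 1.983560574578125 [-1.05633795e+00 -9.58262873e+01 -2.14826033e+00 -2.74252278e+01
  6.79106056e-02 -9.81900059e-01  2.68703504e-01]
[-1.704 -2.582  8.763 -0.596  0.381 -0.272]
a0.02 dt0.34 T [-0.09 -0.07 -0.08 -0.12 -0.09 -0.06] mean -0.084 j7 [1.1798 1.1799] eff [-0.09  0.04  0.08] F [-2.4 -3.1  9.6]
a0.04 dt0.34 T [0.18 0.13 0.13 0.11 0.09 0.13] mean 0.134 j7 [1.16   1.1601] eff [-0.3  -0.17 -0.13] F [-1.4 -3.7 10. ]
a0.06 dt0.34 T [0.33 0.35 0.34 0.32 0.36 0.32] mean 0.339 j7 [1.1401 1.1402] eff [-0.51 -0.38 -0.35] F [-1.7 -3.3 10.6]
 t26.17 base xy [ 0.2 -0.2] z73.5 F [-2.  -3.3 10.3] T [-0.76   0.401  0.331] gap42.2 j7 1.14
yaw 1.9243339791726681
```

```bash
python3 - <<'E'
from h import *
c=snap('scene','s5'); w5=snap('wrist','w5')
a=cv2.resize(c['image'][140:250,290:420],None,fx=4.6,fy=4.6,interpolation=2)
cv2.imwrite('pics/s5c.png',a[:500])
b=cv2.resize(w5['image'],(440,275)); print(a.shape)
cv2.imwrite('pics/s5c.png',cv2.copyMakeBorder(a,0,0,0,0,0))
E
```

```text
(506, 598, 3)
```

View pics/s5c.png

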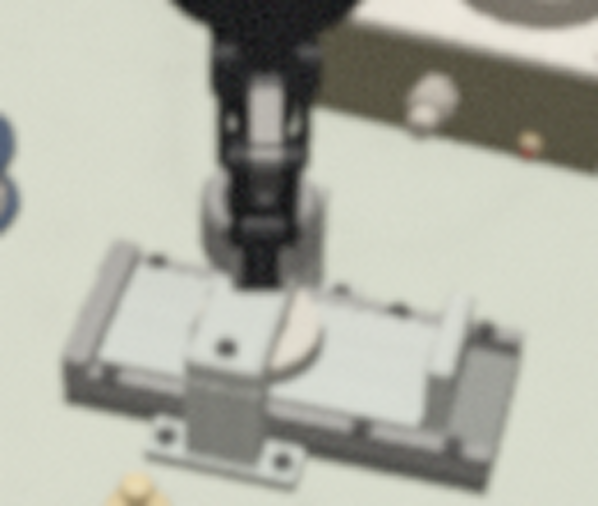

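View pics/w5.png

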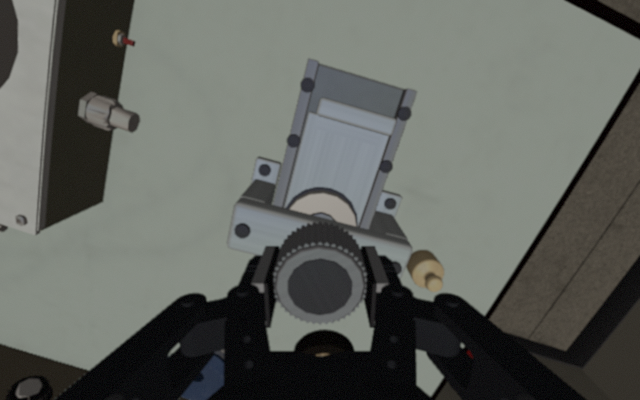

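```bash
python3 - <<'E'
from h import *
c=pickle.load(open('pics/s5.pkl','rb'))
for u in (345,347,349):
  for v in range(190,210,2): print(u,v,w(c,u,v,0).round(1), c['image'][v,u])
E
```

```text
345 190 [515.2 364.8 129.4] [52 52 53]
345 192 [514.2 367.6 127.8] [32 33 35]
345 194 [nan nan nan] [39 36 36]
345 196 [520.3 349.4 100. ] [39 37 34]
345 198 [520.1 349.7  95.6] [38 37 36]
345 200 [519.9 350.1  91.4] [36 32 34]
345 202 [519.6 350.8  87.4] [78 81 81]
345 204 [526.8 329.6  59.8] [188 196 192]
345 206 [524.2 336.9  62.8] [208 215 212]
345 208 [522.8 340.7  62.1] [208 216 212]
347 190 [512.  364.7 130.4] [57 58 59]
347 192 [511.  367.1 128.5] [34 29 32]
347 194 [517.4 348.1 104.4] [37 36 32]
347 196 [517.6 347.2  98.9] [36 36 33]
347 198 [516.7 349.6  96.8] [42 40 39]
347 200 [518.1 345.1  87.3] [42 39 42]
347 202 [516.5 349.4  87.2] [81 84 83]
347 204 [522.7 330.6  62.3] [187 196 192]
347 206 [521.3 334.7  61.8] [208 217 212]
347 208 [519.5 339.6  62.3] [208 217 213]
349 190 [509.3 362.5 129.3] [57 54 55]
349 192 [508.7 364.2 126.6] [36 36 35]
349 194 [513.7 348.6 106.1] [38 35 33]
349 196 [514.1 347.2 100.1] [32 33 30]
349 198 [513.7 348.2  96.5] [41 38 40]
349 200 [513.8 347.5  91.2] [38 38 38]
349 202 [513.8 347.1  86.1] [82 86 85]
349 204 [520.  328.   60.8] [187 195 191]
349 206 [517.8 334.3  62.7] [205 215 210]
349 208 [516.5 337.9  61.7] [200 209 205]
  return _methods._mean(a, axis=axis, dtype=dtype,
  ret = ret.dtype.type(ret / rcount)
```

The fingertip depth (~85 mm) shows the fingers are well clear of the bridge. So the Fz rise from a≈1.6 was probably the foot seating, with the gripper sharing the load. I back off in small steps to learn the loaded and free torque levels before reseating.

```bash
python3 - <<'E'
from h import *
g=dict(np.load('g.npz'))
for a in(0.03,0.0,-0.03,-0.06,-0.09,-.12,-.16,-.2):
    T=step(a,g,6)
    if T<-0.9: break
st()
P=cloud(pickle.load(open('pics/w5.pkl','rb'))); d=np.hypot(P[...,0]-528.4,P[...,1]-316); print('w5 top',np.nanmedian(P[(d<15)&(P[...,2]>88)&(P[...,2]<110)][:,2]))
E
```

```text
a0.03 dt0.29 T [0.09 0.06 0.06] mean 0.072 j7 [1.1702 1.1701] eff [0.18 0.05 0.  ] F [-1.3 -3.   9.5]
a0.00 dt0.29 T [-0.26 -0.19 -0.27] mean -0.227 j7 [1.2001 1.1999] eff [0.5  0.37 0.32] F [-0.8 -3.1  8.9]
a-0.03 dt0.29 T [-0.16 -0.13 -0.14] mean -0.120 j7 [1.2301 1.23  ] eff [0.39 0.26 0.21] F [-1.1 -3.3  8.1]
a-0.06 dt0.29 T [-0.08 -0.08 -0.07] mean -0.065 j7 [1.2602 1.26  ] eff [0.31 0.18 0.13] F [-1.7 -2.6  7.9]
a-0.09 dt0.29 T [ 0.02  0.   -0.01] mean 0.010 j7 [1.2902 1.2901] eff [0.25 0.12 0.07] F [ 0.4 -5.4  8.5]
a-0.12 dt0.29 T [0.14 0.08 0.07] mean 0.104 j7 [1.32   1.3198] eff [ 0.19  0.03 -0.01] F [-3.6  4.   3. ]
a-0.16 dt0.29 T [0.03 0.09 0.03] mean 0.040 j7 [1.3598 1.3595] eff [0.33 0.15 0.07] F [-2.4  1.6  6.2]
a-0.20 dt0.29 T [-0.05 -0.02 -0.01] mean -0.021 j7 [1.3996 1.3994] eff [0.36 0.18 0.12] F [-1.2 -0.2  4.6]
 t28.67 base xy [0.1 0.2] z73.9 F [-1.7 -1.1  5.4] T [ 0.352  0.576 -0.021] gap42.4 j7 1.40
w5 top 99.1153237623522
```

```bash
python3 - <<'E'
from h import *
g=dict(np.load('g.npz'))
for a in np.arange(-.25,-1.06,-0.1): step(a,g,6)
st()
E
```

```text
a-0.25 dt0.29 T [-0.04  0.04  0.05] mean 0.024 j7 [1.4498 1.4495] eff [0.41 0.21 0.12] F [-0.9 -2.8  5.5]
a-0.35 dt0.29 T [0.32 0.31 0.39] mean 0.348 j7 [1.5474 1.5467] eff [0.97 0.28 0.03] F [ 0.4 -2.8  5.1]
a-0.45 dt0.29 T [0.28 0.37 0.32] mean 0.306 j7 [1.6453 1.6452] eff [0.99 0.44 0.19] F [ 1.5 -3.   3.8]
a-0.55 dt0.29 T [0.17 0.16 0.13] mean 0.146 j7 [1.7451 1.745 ] eff [1.11 0.56 0.31] F [ 1.8 -2.8  1. ]
a-0.65 dt0.29 T [0.15 0.16 0.19] mean 0.164 j7 [1.8451 1.8449] eff [1.15 0.6  0.35] F [ 4.6 -3.7 -1.1]
a-0.75 dt0.29 T [0.2  0.2  0.17] mean 0.183 j7 [1.9464 1.9457] eff [0.74 0.31 0.14] F [ 5.1 -3.3 -4.3]
a-0.85 dt0.29 T [0.14 0.12 0.14] mean 0.125 j7 [2.0463 2.0457] eff [0.82 0.4  0.22] F [ 4.7 -1.4 -5.6]
a-0.95 dt0.29 T [0.08 0.06 0.09] mean 0.080 j7 [2.1463 2.1457] eff [0.82 0.4  0.22] F [ 5.  -2.3 -6.7]
a-1.05 dt0.29 T [0.08 0.09 0.16] mean 0.111 j7 [2.2463 2.2457] eff [0.82 0.4  0.22] F [ 5.9 -2.6 -5.6]
 t31.37 base xy [ 0.1 -0.2] z75.3 F [ 4.9 -2.6 -5.8] T [-0.55  -1.333  0.074] gap42.2 j7 2.25
```

Now free again: the settled residual is about ±0.095 N m, with its sign opposite to the motion, so seat torque shows as a rise above −0.095 when turning clockwise. I re-grip for a clean reference and reseat carefully.

```bash
python3 - <<'E'
from h import *
g=dict(np.load('g.npz'))
open_gripper(); g['b'],_=meas(); clamp(); np.savez('g.npz',**g); st('regrip')
for a in np.arange(-.95,0.3,0.1):
    T=step(a,g,8)
    if T>-0.03 and a>-.9: break
st()
E
```

```text
regrip t32.51 base xy [ 0.2 -0. ] z76.0 F [-1.  -1.3  5.2] T [-0.239  0.059  0.014] gap41.8 j7 2.25
a-0.95 dt0.31 T [-0.08 -0.07 -0.09 -0.09] mean -0.113 j7 [2.149  2.1498] eff [-0.81 -0.29 -0.1 ] F [-0.6 -0.3  4.9]
a-0.85 dt0.31 T [-0.13 -0.12 -0.11 -0.11] mean -0.126 j7 [2.0491 2.0497] eff [-0.77 -0.25 -0.06] F [-1.1 -2.7  6. ]
a-0.75 dt0.31 T [-0.07 -0.04 -0.02 -0.05] mean -0.049 j7 [1.9491 1.9498] eff [-0.85 -0.33 -0.13] F [-0.8 -1.9  7.8]
a-0.65 dt0.31 T [ 0.01  0.    0.01 -0.02] mean 0.005 j7 [1.8492 1.8498] eff [-0.93 -0.41 -0.22] F [-1.1 -2.5 10. ]
 t33.77 base xy [0.4 0. ] z75.3 F [-0.7 -1.1  9.2] T [-0.402  0.212  0.015] gap42.3 j7 1.85
```

Clear rise: −0.12 → −0.05 → +0.005, about 0.115 N m over free, and Fz rises too. At this point the gripper carries about zero torque, so the seat should hold. Releasing.

```bash
python3 - <<'E'
from h import *
open_gripper(); st('open')
movel(B(0,0,160)); s=st('up')
movep(B(-150,60,220),R(1.3)); st('away')
c=snap('top','t6'); P=cloud(c); p=P[...,:2]-H; X=p@ex; Y=p@ey
m=(X<-60)&(X>-140)&(abs(Y)<18)&(P[...,2]>40)&(P[...,2]<56); print('tab X',np.percentile(X[m],[5,50,95]),m.sum())
c=snap('scene','s6')
i=cv2.resize(c['image'][130:290,230:450],None,fx=3,fy=3,interpolation=2); cv2.imwrite('pics/s6c.png',i)
E
```

```text
open t34.27 base xy [-0.1  0. ] z74.6 F [-0.7  0.6 -0.4] T [-0.046 -0.016  0.02 ] gap85.4 j7 1.85
up t34.99 base xy [-0.3 -0.2] z159.3 F [-0.3 -0.2 -1.3] T [-0.001  0.007  0.009] gap85.2 j7 1.88
away t36.31 base xy [-149.8   59.7] z219.5 F [-0.4 -0.2 -1.2] T [-0.02  -0.007 -0.035] gap85.6 j7 0.47
tab X [-80.53867025 -76.27327623 -71.57389886] 67
```

View pics/s6c.png

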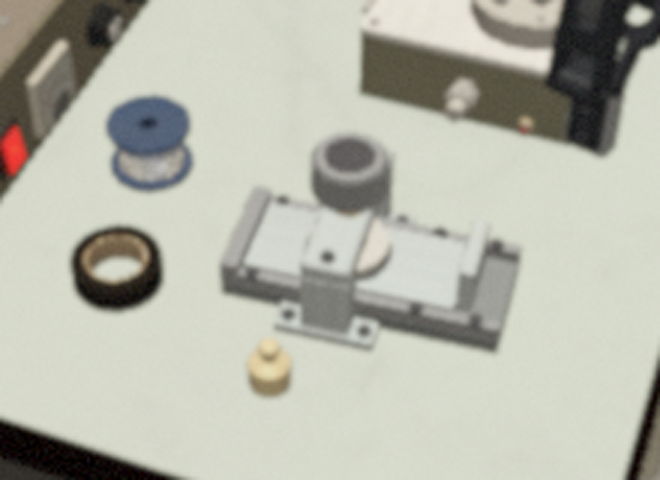

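```bash
python3 - <<'E'
from h import *
for f in('scene0','s6','top0','t6','w4'):
    P=cloud(pickle.load(open(f'pics/{f}.pkl','rb'))); d=np.hypot(P[...,0]-528.4,P[...,1]-317); print(f,np.nanmedian(P[(d<13)&(P[...,2]>88)&(P[...,2]<115)][:,2]).round(2))
for f in('top0','t6'):
    P=cloud(pickle.load(open(f'pics/{f}.pkl','rb'))); p=P[...,:2]-H; X=p@ex; Y=p@ey
    m=(abs(Y)<18)&(P[...,2]>40)&(P[...,2]<56)&(X<-60)&(X>-140); print(f,X[m].mean(),m.sum())
E
```

```text
scene0 105.81
s6 101.47
top0 106.52
t6 102.57
w4 99.24
top0 -118.84639092640435 69
t6 -76.00824932475741 67
```

Head dropped 4.1 mm (about 1.65 rad), which fits the seat. The tab reads about 1 mm off nominal, so I do a quick guarded touch to confirm the stage is still home.

```bash
python3 - <<'E'
from h import *
clamp()
movep(B(-120,1.3,140),R(YAW+np.pi/2)); movel(B(-120,1.3,28),max_speed=150)
print(movel(B(-95,1.3,28),max_speed=80,guard=10))
print(movel(B(-86,1.3,28),max_speed=20,guard=12)); st('touch')
movel(B(-125,1.3,28)); movel(B(-125,1.3,150)); s=st('clear')
finish_job()
E
```

```text
False
True
touch t39.42 base xy [-91.3   1.2] z27.6 F [-4.1  0.6  2.4] T [0.058 0.696 0.006] gap-0.1 j7 0.96
clear t40.76 base xy [-125.2    1. ] z149.3 F [ 0.1  0.3 -0.7] T [-0.036  0.032  0.029] gap-0.0 j7 0.92
the job is handed in; nothing more can be done
```

The stage is home and the screw is seated and released, and I handed the job in at 40.8 s. However, the sample may have been overloaded during my first attempt at the screw.

- **Stage:** I pushed it by its tab with closed fingers until the guard tripped at the stop, with the tool 91.0 mm from the screw's axis. A second touch after clamping met resistance at 91.3 mm, so it is still home. The camera put the tab about 1 mm beyond its nominal place, which is within the calibration error.
- **Screw, first attempt:** I turned about 2.4 rad in one grip and went past the seat, which was at about 1.6 rad. The torque readings after each step had the opposite sign to what I expected, and I took the rise in vertical force for fingers touching the bridge.
- **Screw, final seat:** I backed off until it turned freely, re-gripped and turned clockwise in 0.1 rad steps. The reading rose from about −0.12 to +0.005 N m. That is about 0.115 N m over free turning, close to the 0.1 N m you gave as a good seat. I then let go. The head finished 4.1 mm lower than it started.
- **Possible crushing:** While backing off I estimated up to about 0.27 N m over free turning, just under the 0.3 N m crush limit. Extrapolating that back gives a higher peak, and the fingers may have slipped, so I cannot rule out that the limit was briefly passed.
- **Bystanders:** The weight, reel and tape looked unmoved in the last picture, and the arm was clear of everything when I handed in.

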